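Tip lead seals from a chute into a spring-flap hopper

TASK

Pick up the loaded chute by its black handle, press its open nose down gently onto the sloping ledge of the hopper's spring flap until the slot is open, and tip the chute so that all four lead seals slide through the slot into the hopper. Feel for the ledge, because the hood is not always at the same height, and never push on the hopper with more than 15 N. Then set the empty chute down flat on the cabinet top and let go; the gripper must touch neither the seals nor the hopper, and the other things on the desk stay where they are.

Things in the scene. Friction and masses are not known exactly. Their poses are not given: they have to be found in the camera images.
- chute: Aluminium U-channel chute lying flat, 180 mm long (x), 36 mm wide (y), floor 3 mm thick, 0.22 kg. Origin: underside, below the handle's middle; z up. Open nose at x = -80 mm, roughly towards the robot; closed tail at x = +100 mm. Walls 3 mm thick, 19 mm high (9 mm on the last 20 mm at the nose), 30 mm between. Level it keeps the seals; they slide from 10 to 17 degrees nose-down, 30 empties it.
- chute_handle (a point): Centre of the chute's handle, 39 mm above the underside, near the balance point: a black block 44 mm long (chute x), 18 mm wide (y), from 22 to 56 mm above the underside, on a bridge over the channel; seals pass beneath. Gripped across its 44 mm length, tips above the walls, it best resists turning when the nose is pressed. Axes as the chute's.
- chute_nose (a point): Middle of the lower edge of the chute's open nose, at x = -80 mm, y = 0, z = 0 of the chute. Axes as the chute's.
- hopper: Seal hopper, fixed: steel bin 90 mm (x) by 80 mm (y), 72 mm high, under a white telescoping hood with a clear top. Origin: underside centre, z up. Slot in the hood's +x face (x = 48 mm), at y = 0, 46 mm wide, 14 mm high, shut by a steel spring flap on the outside. The hood is fixed at an unknown height within a 24 mm range: flap and slot must be found by touch. Hood top 115 to 139 mm.
- ledge_foot (a point): Point at the height of the hopper's underside, x = 59 mm, y = 0 of the hopper (axes alike), straight below the ledge on the flap: hold the nose above this point to pour. The ledge is 25 mm long, 47 mm clear between 12 mm cheeks, from x = 49 mm (inner edge) up to x = 72 mm (outer edge), sloping 25 degrees down to the slot. Flap up: inner edge 88 to 112 mm, outer edge 99 to 123 mm above this height.
- flap_foot (a point): Point at the height of the hopper's underside, x = 50 mm, y = 0 of the hopper, straight below the flap. Pressed down, the flap yields at 3 N, needs 5.5 N for 9 mm of slot (just enough for the seals), 7 N for all 14 mm, then a hard stop; let go, it springs shut. As the chute is tipped, contact passes from the ledge's outer edge to the nose, about 5 mm lower, so follow the press down.
- seal1: One of four alike lead seals, a disc 14 mm in diameter, 7 mm thick, 12 g, two small holes in its top; starts lying in the chute behind the handle. Origin: centre of the underside.
- seal2: One of four alike lead seals, a disc 14 mm in diameter, 7 mm thick, 12 g, two small holes in its top; starts lying in the chute behind the handle. Origin: centre of the underside.
- seal3: One of four alike lead seals, a disc 14 mm in diameter, 7 mm thick, 12 g, two small holes in its top; starts lying in the chute behind the handle. Origin: centre of the underside.
- seal4: One of four alike lead seals, a disc 14 mm in diameter, 7 mm thick, 12 g, two small holes in its top; starts lying in the chute behind the handle. Origin: centre of the underside.
- crimper: Bystander: brass seal crimper lying flat, 190 mm long, two handles to -x, about 20 mm high. Origin: on the underside, near the middle.
- window: Bystander: clear acrylic meter window, 100 by 70 mm, 10 mm high with its edges. Origin: centre of the underside.
- cap: Bystander: black bakelite terminal cap, 50 mm (x) by 110 mm (y), 31 mm high. Origin: centre of the underside.
- bell_switch: Bystander: round white plastic push-button bell switch, 60 mm across, 23 mm high. Origin: centre of the underside.
Things that resemble listed ones, but are neither listed nor needed, are in the scene too. Of the things that look like the chute, the middle-sized one is meant.

How it is judged (in metres and radians):
On the way, in this order (a step that is already met when the one before it is completed fails the run):
1. the chute is lifted with all four seals in it (height (world z) of each of chute, seal1, seal2, seal3, seal4 above 0.03 m and distance between each of seal1, seal2, seal3, seal4 and chute below 0.12 m and z of each of seal1, seal2, seal3, seal4 in the frame of chute below 0.03 m), for 0.2 s.
2. the chute's nose is pressed on the hopper's flap with more than 2.5 N (contact force between chute and hopper above 2.5 N and height (world z) of chute above 0.06 m), for 0.3 s.
3. all four seals are inside the hopper (x of seal1 in the frame of hopper between -0.045 and 0.045 m and y of seal1 in the frame of hopper between -0.04 and 0.04 m and height (world z) of each of seal1, seal2, seal3, seal4 below 0.06 m and x of seal2 in the frame of hopper between -0.045 and 0.045 m and y of seal2 in the frame of hopper between -0.04 and 0.04 m and x of seal3 in the frame of hopper between -0.045 and 0.045 m and y of seal3 in the frame of hopper between -0.04 and 0.04 m and x of seal4 in the frame of hopper between -0.045 and 0.045 m and y of seal4 in the frame of hopper between -0.04 and 0.04 m), for 0.2 s.
At the end, for the whole second after the job is handed in: All four seals lie inside the hopper (within its walls, below 60 mm); the chute stands upright and flat on the cabinet top (underside within 6 mm of it, tilt below 0.05 rad), at rest, released and clear of the hopper (all of step 3 and height (world z) of chute below 0.006 m and angle between chute's own z axis and vertical below 0.05 rad and linear speed of chute below 0.02 m/s and contact force between chute and hopper below 0.1 N); the robot touches nothing.
It fails at once if the chute pushes on the hopper with more than 15 N (contact force between chute and hopper above 15 N).
It fails at once if the gripper touches a seal (contact force between any of the arm, the fingers and seal1 above 0.5 N or contact force between any of the arm, the fingers and seal2 above 0.5 N or contact force between any of the arm, the fingers and seal3 above 0.5 N or contact force between any of the arm, the fingers and seal4 above 0.5 N).
It fails at once if the gripper or arm touches the hopper (contact force between any of the fingers, the arm and hopper above 1 N).
It fails at once if a bystander is moved more than 20 mm (distance of any of crimper, window, cap, bell_switch from where it was at the start of the episode above 0.02 m).
It also fails if it takes over 72 s, if anything falls off the work surface, if the arm or the gripper's body presses on something with over 40 N, if the wrist force passes 120 N, or if a joint passes its speed limit or range.

ROBOT

A 6-joint arm with a two-finger parallel gripper is mounted at the origin on the work surface. World frame = base frame: x ahead of the robot, y to its left, z up, the work surface at z = 0. Lengths are in m, angles in degrees, forces in N, time in s.
With the tool pointing down it reaches from about 0.35 to 0.95 m from the base axis. Payload 17.4 kg.
Tool frame: the origin (TCP) lies at the very end of the fingers, on their centre line; the grasp point (between the pads) lies 19 mm behind it; z points along the fingers, y is the line along which they close (so a half turn about z gives the same grasp; the last joint's range is limited). The gripper opens to 93 mm and grips with 3 to 60 N. Pads are 15 mm wide; open, the fingers measure 128 mm over their backs; the gripper's body (75 mm by 188 mm) begins 65 mm behind the grasp point.
Start: joints at [-68.572, 6.646, 82.598, -0, 90.757, -2.166], TCP at [0.27, -0.619, 0.219] pointing down, gripper open.
Joint ranges: [-162.19, 162.19], [-47.58, 125.68], [4.15, 143.07], [-65.23, 245.23], [0.69, 171.88], [-170.13, 170.13]. Speed limits (degrees/s): [108.29, 108.29, 127.2, 180, 180, 180].

INTERFACE

Orientations are given as a 3x3 rotation matrix whose columns are the frame's x, y, z axes.
In Python, from cell import get_obs, snapshot, ticket, look_for gives the robot as it stands.
- The arm moves only by the tool step_arm, never from a script. Its argument "series" is a list of rows, each an object of numbers: "gripper": the opening, from 0 (shut) to 1 (fully open); "dx", "dy", "dz": the shift along the tool's x, y, z in mm; "ax", "ay", "az": the turn, a rotation vector about the tool's x, y, z in degrees. A call has 1 to 20 rows; each row is the pose to reach, as a shift and turn from the pose commanded when the call began, along the tool's axes at that moment; what a row does not reach only later rows make up. A row lasts 1/10 s, in which the tool goes at most 50 mm and 8.59 degrees, less where a joint would pass 70% of its speed; a pose out of reach is approached as far as the arm can. A call with a gripper value outside its range is refused whole. The fingers move at their own pace and stop on an object; "force" is the grip in N (left out, the last holds). Time passes only in rows, so rows that repeat a pose let the fingers close. It gives the time, the measured TCP pose, the force, the opening and the grip force at its end, in the units of the state.
- get_obs(): the state, without advancing time (a new reading comes with each control period).
- snapshot(name): name is "scene" or "top"; returns a dict with "image" (384x512x3 uint8, red, green, blue), "z_map" (384x512 float32, m along the optical axis (not along the pixel's ray), 0 where there is no reading), "fx", "fy", "cx", "cy" (pixels), "origin" and "orientation" of the camera in the world. Camera axes: x right, y down, z forward; pixel columns grow to the right and rows downward; lengths in m; the calibration is good to about 2 mm. A picture is of the moment at which its call begins.
- ticket.close_job(): hands the job in; it is judged then, once.
Trained networks look in a picture, given as the dict that the camera call returned (one of the last four; its "shot" number tells which), for a name from the list of things; names that differ only in an ending like _2 or _b are one class to them, and where a whole thing is asked for, a point or a joint stands for the part that bears it (a point fixed in the world has none). Each returns a list of dicts, best first, with "confidence" (0 to 1); they miss things now and then, are a little off and sometimes report something else, mostly with a low value. They report only what shows in the picture. A call takes as long as a camera call. They do not tell look-alikes from the thing itself.
- look_for(picture, thing): "position" ([column, row] in pixels, amid what is visible of it).
The state is a dict: "clock": time; "qpos": joint angles; "joint_velocities": joint speeds; "tau": joint torques, N m; "eef_pos": TCP position; "orientation": TCP orientation; "ft_force": force on the tool from outside, world axes, zero at the start; "wrist_torque": the same for the moment, N m; "grip_width": opening from 0.0 (shut) to 1.0 (fully open); "grasp_force": force on a finger pad.
Only numpy, scipy, OpenCV 4.12 (cv2) and the standard library are available. Lean on these libraries where they do the work, as an engineer would, in place of code of your own. Each camera call takes 0.05 s, during which the arm holds its last target. There are 200 camera calls.

## Working session

There is one attempt and no reset: what is moved stays moved. The work goes in short steps, Python scripts to look and compute and a tool call to move; the robot and the scene stay as the last step left them, time stands still between calls to the robot, and variables do not carry over. Pictures are saved under pics/ and viewed, at most 10 in all, crops included, and the job is handed in when it is done.

Besides the shell and the picture viewer there is one more tool, called after "Emit:" in YAML: its name, and indented under it one key for each argument. step_arm: Moves the arm, as the interface text tells. Its arguments: {"type":"object","properties":{"series":{"type":"array"},"force":{"type":"number"}},"required":["series"]}

```bash
mkdir -p pics; cat > h.py <<'E'
import numpy as np, cv2
from cell import get_obs, snapshot, ticket, look_for
def pt(s,u,v,z=None):
    R=np.array(s["orientation"]);o=np.array(s["origin"])
    d=R@np.array([(u-s["cx"])/s["fx"],(v-s["cy"])/s["fy"],1.])
    if z is None: return o+d*s["z_map"][int(round(v)),int(round(u))]
    return o+d*(z-o[2])/d[2]
def cloud(s):
    v,u=np.mgrid[0:384,0:512]; Z=s["z_map"]
    d=np.stack([(u-s["cx"])/s["fx"],(v-s["cy"])/s["fy"],np.ones_like(Z)],-1)*Z[...,None]
    return d@np.array(s["orientation"]).T+np.array(s["origin"])
def save(s,n): cv2.imwrite("pics/"+n,s["image"][:,:,::-1])
E
python3 - <<'E'
from h import *
np.set_printoptions(precision=4,suppress=True)
for n in ["top","scene"]:
    s=snapshot(n); save(s,n+"1.png"); print(n,s["origin"],s["fx"])
    for t in ["chute","chute_handle","chute_nose","hopper","seal1","crimper","window","cap","bell_switch"]:
        print(t,[(np.round(r["position"]),round(r["confidence"],2),pt(s,*r["position"]).round(3)) for r in look_for(s,t)][:6])
E
```

```text
top [0.4679 0.0332 1.2392] 426.9025665335582
chute [(array([187., 180.]), 0.82, array([0.58 , 0.207, 0.058])), (array([186., 246.]), 0.69, array([0.396, 0.212, 0.035])), (array([116., 184.]), 0.63, array([0.572, 0.405, 0.052]))]
chute_handle [(array([115., 185.]), 0.93, array([0.566, 0.403, 0.066])), (array([186., 184.]), 0.92, array([0.569, 0.209, 0.052])), (array([186., 246.]), 0.8, array([0.395, 0.213, 0.035]))]
chute_nose [(array([187., 182.]), 0.96, array([0.573, 0.206, 0.053])), (array([186., 247.]), 0.86, array([0.393, 0.214, 0.037]))]
hopper [(array([270., 233.]), 0.74, array([ 0.431, -0.019,  0.124]))]
seal1 [(array([272., 240.]), 0.36, array([ 0.413, -0.024,  0.122])), (array([308., 152.]), 0.29, array([ 0.663, -0.139,  0.002]))]
crimper [(array([382., 216.]), 0.9, array([ 0.473, -0.347,  0.01 ]))]
window [(array([310., 151.]), 0.76, array([ 0.665, -0.147,  0.002]))]
cap [(array([249., 140.]), 0.88, array([0.696, 0.032, 0.029])), (array([271., 236.]), 0.64, array([ 0.424, -0.022,  0.125]))]
bell_switch [(array([364., 163.]), 0.77, array([ 0.626, -0.296,  0.02 ]))]
scene [1.
[... 373 characters left out ...]
, 0.61, array([0.593, 0.208, 0.029])), (array([248., 158.]), 0.22, array([1.216, 0.184, 0.658]))]
chute_nose [(array([329., 233.]), 0.93, array([0.581, 0.207, 0.003])), (array([431., 253.]), 0.82, array([0.59 , 0.426, 0.005])), (array([338., 180.]), 0.8, array([0.396, 0.212, 0.014]))]
hopper [(array([248., 158.]), 0.65, array([1.216, 0.184, 0.658])), (array([118., 172.]), 0.21, array([ 0.503, -0.364,  0.019]))]
seal1 []
crimper [(array([247., 158.]), 0.52, array([ 0.48 , -0.012,  0.107]))]
window [(array([172., 234.]), 0.96, array([1.216, 0.184, 0.658]))]
cap [(array([239., 260.]), 0.63, array([0.723, 0.033, 0.027]))]
bell_switch [(array([123., 210.]), 0.98, array([ 0.632, -0.282,  0.017]))]
```

View pics/top1.png

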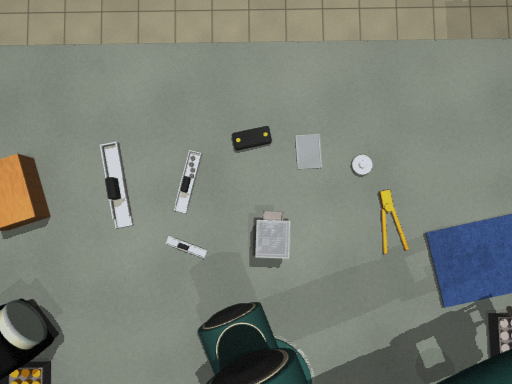

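View pics/scene1.png

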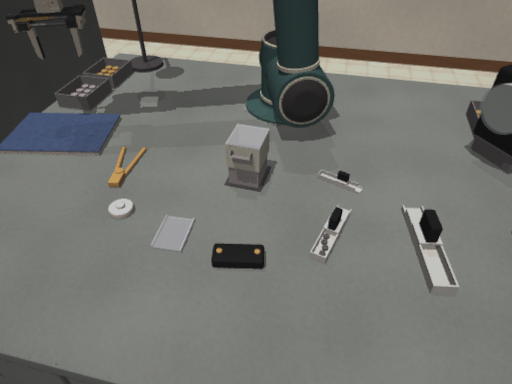

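The top view shows the middle-sized chute holding the seals: its tail is near (195,151), its nose near (180,212) and its handle near (186,184). The hopper is at about (272,238), with the ledge at (272,214). The scene view agrees, with the seals at about (322,242).

```bash
python3 - <<'E'
from h import *
np.set_printoptions(precision=4,suppress=True)
s=snapshot("top"); P=cloud(s); im=s["image"].astype(int)
g=im.max(2)
roi=np.zeros(g.shape,bool); roi[140:222,165:212]=1
# handle: dark
m=roi&(g<60); v,u=np.nonzero(m); print("dark n",m.sum(),u.mean(),v.mean())
c=cv2.minAreaRect(np.c_[u,v].astype(np.float32)); print(c)
W=np.array([pt(s,a,b,0.056)[:2] for a,b in cv2.boxPoints(c)]);print("handle top ctr",W.mean(0),W)
m=roi&(g>120); v,u=np.nonzero(m); k=cv2.minAreaRect(np.c_[u,v].astype(np.float32)); print(k)
for b in cv2.boxPoints(k): print("chute corner z.019",pt(s,*b,0.019)[:2], "z.009",pt(s,*b,.009)[:2])
# hopper
Q=P[195:270,240:305]; z=Q[...,2]
for lo,hi,n in [(0.108,0.15,"hood"),(0.085,0.15,"all"),]:
    q=Q[(z>lo)&(z<hi)]; print(n,len(q),np.median(q[:,2]),cv2.minAreaRect(q[:,:2].astype(np.float32)))
for v in range(204,264,2): print(v,[f"{P[v,u,0]:.3f},{P[v,u,1]:.3f},{P[v,u,2]:.3f}" for u in (262,272,282)])
I=cv2.resize(s["image"][195:275,235:310],None,fx=7,fy=7,interpolation=cv2.INTER_CUBIC)
cv2.imwrite("pics/hop.png",I[:,:,::-1])
s=snapshot("scene")
I=cv2.resize(s["image"][115:195,205:355],None,fx=5,fy=5,interpolation=cv2.INTER_CUBIC)
cv2.imwrite("pics/hops.png",I[:,:,::-1])
E
```

```text
dark n 102 185.2156862745098 183.95098039215685
((185.2941131591797, 183.8235321044922), (6.790997505187988, 15.037208557128906), 14.03624439239502)
handle top ctr [0.5686 0.2112] [[0.5507 0.2254]
 [0.5913 0.2152]
 [0.5865 0.1969]
 [0.5459 0.2071]]
((188.0, 180.5), (81.0, 46.0), 90.0)
chute corner z.019 [0.6998 0.2753] z.009 [0.7017 0.2773]
chute corner z.019 [0.6979 0.1421] z.009 [0.6998 0.143 ]
chute corner z.019 [0.4644 0.1436] z.009 [0.4644 0.1445]
chute corner z.019 [0.4661 0.2748] z.009 [0.4661 0.2768]
hood 1327 0.12583032499184443 ((0.4291031062602997, -0.024959776550531387), (0.08702719956636429, 0.12125057727098465), 87.26469421386719)
all 1454 0.1255879523691581 ((0.42916733026504517, -0.02496284991502762), (0.08702719956636429, 0.12137918174266815), 87.26469421386719)
204 ['0.512,-0.003,0.002', '0.511,-0.032,-0.004', '0.511,-0.062,-0.006']
206 ['0.506,-0.003,-0.003', '0.505,-0.032,0.002', '0.505,-0.061,0.001']
208 ['0.500,-0.003,-0.001', '0.500,-0.032,0.002', '0.499,-0.061,-0.003']
210 ['0.494,-0.003,-0.000', '0.494,-0.032,0.000', '0.494,-0.061,-0.003']
212 ['0.489,-0.003,
[... 1115 characters left out ...]
404,0.002,0.124', '0.403,-0.024,0.122', '0.403,-0.049,0.127']
246 ['0.399,0.002,0.126', '0.398,-0.023,0.127', '0.398,-0.050,0.123']
248 ['0.394,0.002,0.129', '0.393,-0.023,0.129', '0.393,-0.049,0.126']
250 ['0.388,0.003,0.127', '0.388,-0.023,0.125', '0.388,-0.049,0.126']
252 ['0.383,0.003,0.124', '0.383,-0.023,0.125', '0.383,-0.049,0.127']
254 ['0.378,0.003,0.125', '0.378,-0.023,0.125', '0.377,-0.049,0.124']
256 ['0.373,0.003,0.126', '0.372,-0.023,0.123', '0.372,-0.049,0.127']
258 ['0.357,-0.001,0.001', '0.356,-0.029,-0.000', '0.356,-0.058,0.003']
260 ['0.351,-0.001,-0.001', '0.350,-0.029,-0.001', '0.350,-0.058,-0.001']
262 ['0.345,-0.001,-0.002', '0.345,-0.029,-0.001', '0.345,-0.058,0.002']
```

View pics/hop.png

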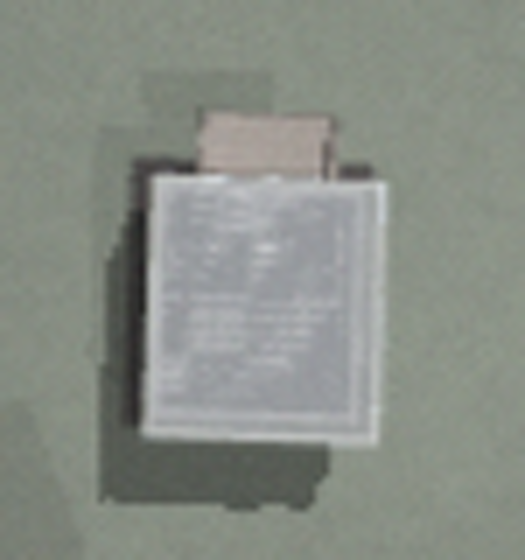

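View pics/hops.png

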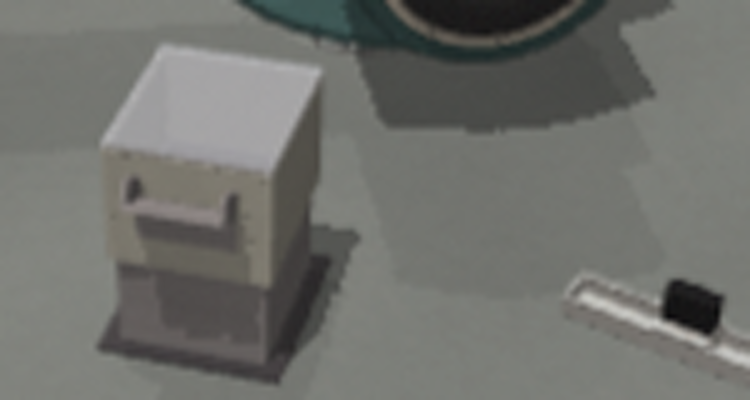

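The hopper crop shows the hood corners at crop (152,177) and (388,180), with the ledge at crop (200–333, 112–180). The scene crop shows the ledge between its two cheeks at about (180,212). Hood top at about 0.126 m puts the ledge's outer edge at about 0.110 m. Next I'll compute the poses and the first move.

```bash
cat >> h.py <<'E'
from scipy.spatial.transform import Rotation as Ro
def delta(p,R,o=None):
    o=o or get_obs(); R0=np.array(o["orientation"]);p0=np.array(o["eef_pos"])
    return (R0.T@(np.array(p)-p0)*1000).round(1), Ro.from_matrix(R0.T@R).as_rotvec(degrees=True).round(2)
def toolR(yaw,nosedown=0,flip=1):
    "chute frame yaw/tilt deg -> tool R: tool y = flip*chute x, z = -chute z"
    C=(Ro.from_euler('z',yaw,degrees=True)*Ro.from_euler('y',-nosedown,degrees=True)).as_matrix()
    y=flip*C[:,0]; z=-C[:,2]; return np.c_[np.cross(y,z),y,z]
E
python3 - <<'E'
from h import *
np.set_printoptions(precision=4,suppress=True)
s=snapshot("top"); im=s["image"].astype(int)
cr=np.array([(152,177),(388,180),(378,443),(143,437)])/7+[235,195]-0.43
W=np.array([pt(s,*c,.126)[:2] for c in cr]); print(W,W.mean(0))
for a,b in ((3,0),(2,1)): d=W[b]-W[a]; print("x yaw",np.degrees(np.arctan2(d[1],d[0])),np.linalg.norm(d))
for a,b in ((1,0),(2,3)): d=W[b]-W[a]; print("y yaw",np.degrees(np.arctan2(-d[0],d[1])),np.linalg.norm(d))
l=np.array([(205,112),(333,117)])/7+[235,195]-.43
print("ledge outer",[pt(s,*c,.11)[:2] for c in l])
g=im.min(2); roi=np.zeros(g.shape,np.uint8); roi[140:222,165:212]=1
print("bg",np.median(g[roi>0]))
m=((g>170)&(roi>0)).astype(np.uint8); v,u=np.nonzero(m); k=cv2.minAreaRect(np.c_[u,v].astype(np.float32)); print(len(u),k)
B=np.array([pt(s,*b,.015)[:2] for b in cv2.boxPoints(k)]);print(B,B.mean(0))
o=get_obs(); print(np.array(o["orientation"]),o["eef_pos"],o["grip_width"],o["ft_force"])
for f in (1,-1): print(f,delta([.569,.212,.12],toolR(-14,0,f)))
E
```

```text
[[ 0.4662  0.0161]
 [ 0.4639 -0.0714]
 [ 0.3674 -0.0657]
 [ 0.3706  0.0208]] [ 0.417 -0.025]
x yaw -2.820251850806518 0.09564335358310067
x yaw -3.370065379461291 0.09672726002124574
y yaw -1.4669853560265567 0.08758756193729048
y yaw -2.166153989636922 0.08664059231589301
ledge outer [array([ 0.4903, -0.0045]), array([ 0.4878, -0.0527])]
bg 128.0
405 ((186.5882568359375, 181.14706420898438), (12.854386329650879, 62.089115142822266), 14.03624439239502)
[[0.4981 0.2532]
 [0.6718 0.2097]
 [0.6622 0.1736]
 [0.4887 0.2174]] [0.5802 0.2135]
[[ 0.9164  0.4002  0.    ]
 [ 0.4002 -0.9164 -0.    ]
 [ 0.      0.     -1.    ]] [ 0.2702 -0.6186  0.2187] 0.9968897654959022 [-0.0711 -0.0991 -0.1545]
1 (array([ 606.3, -641.6,   98.7]), array([  0.  ,   0.  , -52.41]))
-1 (array([ 606.3, -641.6,   98.7]), array([  0.  ,  -0.  , 127.59]))
```

Emit:
step_arm:
  series:
    - {"gripper": 1,"dx": 608,"dy": -643.5,"az": -52.5}
    - {"gripper": 1,"dx": 608,"dy": -643.5,"az": -52.5}
    - {"gripper": 1,"dx": 608,"dy": -643.5,"az": -52.5}
    - {"gripper": 1,"dx": 608,"dy": -643.5,"az": -52.5}
    - {"gripper": 1,"dx": 608,"dy": -643.5,"az": -52.5}
    - {"gripper": 1,"dx": 608,"dy": -643.5,"az": -52.5}
    - {"gripper": 1,"dx": 608,"dy": -643.5,"az": -52.5}
    - {"gripper": 1,"dx": 608,"dy": -643.5,"az": -52.5}
    - {"gripper": 1,"dx": 608,"dy": -643.5,"az": -52.5}
    - {"gripper": 1,"dx": 608,"dy": -643.5,"az": -52.5}
    - {"gripper": 1,"dx": 608,"dy": -643.5,"az": -52.5}
    - {"gripper": 1,"dx": 608,"dy": -643.5,"az": -52.5}
    - {"gripper": 1,"dx": 608,"dy": -643.5,"az": -52.5}
    - {"gripper": 1,"dx": 608,"dy": -643.5,"az": -52.5}
    - {"gripper": 1,"dx": 608,"dy": -643.5,"az": -52.5}
    - {"gripper": 1,"dx": 608,"dy": -643.5,"az": -52.5}
    - {"gripper": 1,"dx": 608,"dy": -643.5,"az": -52.5}
    - {"gripper": 1,"dx": 608,"dy": -643.5,"az": -52.5}
    - {"gripper": 1,"dx": 608,"dy": -643.5,"az": -52.5}
    - {"gripper": 1,"dx": 608,"dy": -643.5,"az": -52.5}
  force: 60

```text
validation failed for argument at $.se...
```

Emit:
step_arm:
  series:
    - {"gripper": 1.0,"dx": 608.0,"dy": -643.5,"dz": 0.0,"ax": 0.0,"ay": 0.0,"az": -52.5}
    - {"gripper": 1.0,"dx": 608.0,"dy": -643.5,"dz": 0.0,"ax": 0.0,"ay": 0.0,"az": -52.5}
  force: 60

```text
clock: 1.35
eef_pos: [0.3038, -0.5237, 0.2178]
orientation: [[0.755, 0.656, -0.0], [0.656, -0.755, 0.001], [0.0, -0.001, -1.0]]
ft_force: [1.1, 0.1, 0.2]
grip_width: 1.003
grasp_force: 0.0
```

Emit:
step_arm:
  series:
    - {"gripper": 1.0,"dx": 685.0,"dy": -383.0,"dz": 0.0,"ax": 0.0,"ay": 0.0,"az": -35.3}
    - {"gripper": 1.0,"dx": 685.0,"dy": -383.0,"dz": 0.0,"ax": 0.0,"ay": 0.0,"az": -35.3}
    - {"gripper": 1.0,"dx": 685.0,"dy": -383.0,"dz": 0.0,"ax": 0.0,"ay": 0.0,"az": -35.3}
    - {"gripper": 1.0,"dx": 685.0,"dy": -383.0,"dz": 0.0,"ax": 0.0,"ay": 0.0,"az": -35.3}
    - {"gripper": 1.0,"dx": 685.0,"dy": -383.0,"dz": 0.0,"ax": 0.0,"ay": 0.0,"az": -35.3}
    - {"gripper": 1.0,"dx": 685.0,"dy": -383.0,"dz": 0.0,"ax": 0.0,"ay": 0.0,"az": -35.3}
    - {"gripper": 1.0,"dx": 685.0,"dy": -383.0,"dz": 0.0,"ax": 0.0,"ay": 0.0,"az": -35.3}
    - {"gripper": 1.0,"dx": 685.0,"dy": -383.0,"dz": 0.0,"ax": 0.0,"ay": 0.0,"az": -35.3}
    - {"gripper": 1.0,"dx": 685.0,"dy": -383.0,"dz": 0.0,"ax": 0.0,"ay": 0.0,"az": -35.3}
    - {"gripper": 1.0,"dx": 685.0,"dy": -383.0,"dz": 0.0,"ax": 0.0,"ay": 0.0,"az": -35.3}
    - {"gripper": 1.0,"dx": 685.0,"dy": -383.0,"dz": 0.0,"ax": 0.0,"ay": 0.0,"az": -35.3}
    - {"gripper": 1.0,"dx": 685.0,"dy": -383.0,"dz": 0.0,"ax": 0.0,"ay": 0.0,"az": -35.3}
    - {"gripper": 1.0,"dx": 685.0,"dy": -383.0,"dz": 0.0,"ax": 0.0,"ay": 0.0,"az": -35.3}
    - {"gripper": 1.0,"dx": 685.0,"dy": -383.0,"dz": 0.0,"ax": 0.0,"ay": 0.0,"az": -35.3}
    - {"gripper": 1.0,"dx": 685.0,"dy": -383.0,"dz": 0.0,"ax": 0.0,"ay": 0.0,"az": -35.3}
    - {"gripper": 1.0,"dx": 685.0,"dy": -383.0,"dz": 0.0,"ax": 0.0,"ay": 0.0,"az": -35.3}
    - {"gripper": 1.0,"dx": 685.0,"dy": -383.0,"dz": 0.0,"ax": 0.0,"ay": 0.0,"az": -35.3}
    - {"gripper": 1.0,"dx": 685.0,"dy": -383.0,"dz": 0.0,"ax": 0.0,"ay": 0.0,"az": -35.3}
  force: 60

```text
clock: 3.15
eef_pos: [0.5724, 0.2134, 0.2183]
orientation: [[0.239, 0.971, -0.001], [0.971, -0.239, -0.0], [-0.001, -0.001, -1.0]]
ft_force: [0.4, -1.2, 0.2]
grip_width: 1.002
grasp_force: 0.0
```

Emit:
step_arm:
  series:
    - {"gripper": 1.0,"dx": 0.5,"dy": -2.5,"dz": 50.0,"ax": 0.0,"ay": 0.0,"az": 0.3}
    - {"gripper": 1.0,"dx": 0.5,"dy": -2.5,"dz": 100.0,"ax": 0.0,"ay": 0.0,"az": 0.3}
    - {"gripper": 1.0,"dx": 0.5,"dy": -2.5,"dz": 140.0,"ax": 0.0,"ay": 0.0,"az": 0.3}
    - {"gripper": 1.0,"dx": 0.5,"dy": -2.5,"dz": 160.0,"ax": 0.0,"ay": 0.0,"az": 0.3}
    - {"gripper": 1.0,"dx": 0.5,"dy": -2.5,"dz": 180.0,"ax": 0.0,"ay": 0.0,"az": 0.3}
    - {"gripper": 1.0,"dx": 0.5,"dy": -2.5,"dz": 192.0,"ax": 0.0,"ay": 0.0,"az": 0.3}
    - {"gripper": 1.0,"dx": 0.5,"dy": -2.5,"dz": 192.0,"ax": 0.0,"ay": 0.0,"az": 0.3}
    - {"gripper": 1.0,"dx": 0.5,"dy": -2.5,"dz": 192.0,"ax": 0.0,"ay": 0.0,"az": 0.3}
  force: 60

```text
clock: 3.95
eef_pos: [0.5706, 0.2137, 0.0277]
orientation: [[0.246, 0.969, 0.001], [0.969, -0.246, 0.0], [0.0, 0.001, -1.0]]
ft_force: [0.0, 0.8, 0.6]
grip_width: 1.0
grasp_force: 0.0
```

```bash
python3 - <<'E'
from h import *
s=snapshot("scene")
I=cv2.resize(s["image"][180:270,270:400],None,fx=6,fy=6,interpolation=cv2.INTER_CUBIC)
cv2.imwrite("pics/grip.png",I[:,:,::-1])
print(get_obs()["eef_pos"],get_obs()["ft_force"])
E
```

```text
[0.57077615 0.2138996  0.02801834] [0.32133223 1.24150236 0.76412403]
```

View pics/grip.png

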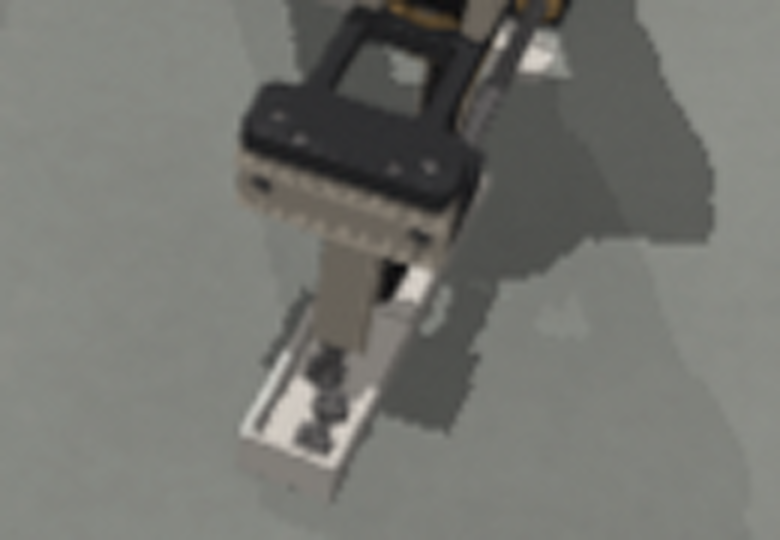

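The finger sits above the seals and the channel, and the handle shows a little to its right. I'll shift about 2 mm in +y, then grip.

Emit:
step_arm:
  series:
    - {"gripper": 1.0,"dx": 2.0,"dy": 0.0,"dz": 1.5,"ax": 0.0,"ay": 0.0,"az": 0.0}
    - {"gripper": 0.3,"dx": 2.0,"dy": 0.0,"dz": 1.5,"ax": 0.0,"ay": 0.0,"az": 0.0}
    - {"gripper": 0.3,"dx": 2.0,"dy": 0.0,"dz": 1.5,"ax": 0.0,"ay": 0.0,"az": 0.0}
    - {"gripper": 0.3,"dx": 2.0,"dy": 0.0,"dz": 1.5,"ax": 0.0,"ay": 0.0,"az": 0.0}
    - {"gripper": 0.3,"dx": 2.0,"dy": 0.0,"dz": 1.5,"ax": 0.0,"ay": 0.0,"az": 0.0}
    - {"gripper": 0.3,"dx": 2.0,"dy": 0.0,"dz": 1.5,"ax": 0.0,"ay": 0.0,"az": 0.0}
    - {"gripper": 0.3,"dx": 2.0,"dy": 0.0,"dz": 1.5,"ax": 0.0,"ay": 0.0,"az": 0.0}
    - {"gripper": 0.3,"dx": 2.0,"dy": 0.0,"dz": 1.5,"ax": 0.0,"ay": 0.0,"az": 0.0}
    - {"gripper": 0.3,"dx": 2.0,"dy": 0.0,"dz": 1.5,"ax": 0.0,"ay": 0.0,"az": 0.0}
    - {"gripper": 0.3,"dx": 2.0,"dy": 0.0,"dz": 1.5,"ax": 0.0,"ay": 0.0,"az": 0.0}
  force: 60

```text
clock: 5.0
eef_pos: [0.5707, 0.216, 0.0252]
orientation: [[0.246, 0.969, -0.0], [0.969, -0.246, 0.0], [-0.0, -0.0, -1.0]]
ft_force: [0.1, -0.6, 0.8]
grip_width: 0.473
grasp_force: 60.0
```

Emit:
step_arm:
  series:
    - {"gripper": 0.3,"dx": 0.0,"dy": 0.0,"dz": -5.0,"ax": 0.0,"ay": 0.0,"az": 0.0}
    - {"gripper": 0.3,"dx": 0.0,"dy": 0.0,"dz": -15.0,"ax": 0.0,"ay": 0.0,"az": 0.0}
    - {"gripper": 0.3,"dx": 0.0,"dy": 0.0,"dz": -30.0,"ax": 0.0,"ay": 0.0,"az": 0.0}
    - {"gripper": 0.3,"dx": 0.0,"dy": 0.0,"dz": -50.0,"ax": 0.0,"ay": 0.0,"az": 0.0}
    - {"gripper": 0.3,"dx": 0.0,"dy": 0.0,"dz": -70.0,"ax": 0.0,"ay": 0.0,"az": 0.0}
    - {"gripper": 0.3,"dx": 0.0,"dy": 0.0,"dz": -90.0,"ax": 0.0,"ay": 0.0,"az": 0.0}
    - {"gripper": 0.3,"dx": 0.0,"dy": 0.0,"dz": -110.0,"ax": 0.0,"ay": 0.0,"az": 0.0}
    - {"gripper": 0.3,"dx": 0.0,"dy": 0.0,"dz": -125.0,"ax": 0.0,"ay": 0.0,"az": 0.0}
    - {"gripper": 0.3,"dx": 0.0,"dy": 0.0,"dz": -135.0,"ax": 0.0,"ay": 0.0,"az": 0.0}
    - {"gripper": 0.3,"dx": 0.0,"dy": 0.0,"dz": -140.0,"ax": 0.0,"ay": 0.0,"az": 0.0}
    - {"gripper": 0.3,"dx": 0.0,"dy": 0.0,"dz": -140.0,"ax": 0.0,"ay": 0.0,"az": 0.0}
    - {"gripper": 0.3,"dx": 0.0,"dy": 0.0,"dz": -140.0,"ax": 0.0,"ay": 0.0,"az": 0.0}

```text
clock: 6.2
eef_pos: [0.5704, 0.2159, 0.1643]
orientation: [[0.246, 0.969, -0.001], [0.969, -0.246, -0.0], [-0.001, -0.001, -1.0]]
ft_force: [0.6, -0.5, -3.6]
grip_width: 0.468
grasp_force: 60.0
```

```bash
python3 - <<'E'
from h import *
s=snapshot("top"); save(s,"lift.png"); o=get_obs()
print(o["eef_pos"],o["ft_force"],o["wrist_torque"])
I=cv2.resize(s["image"][130:240,130:270],None,fx=5,fy=5,interpolation=cv2.INTER_CUBIC)
cv2.imwrite("pics/liftc.png",I[:,:,::-1])
E
```

```text
[0.570387   0.21589209 0.16415327] [ 0.9232412  -0.44693155 -2.99200577] [ 0.03443731 -0.004731    0.06408828]
```

View pics/liftc.png

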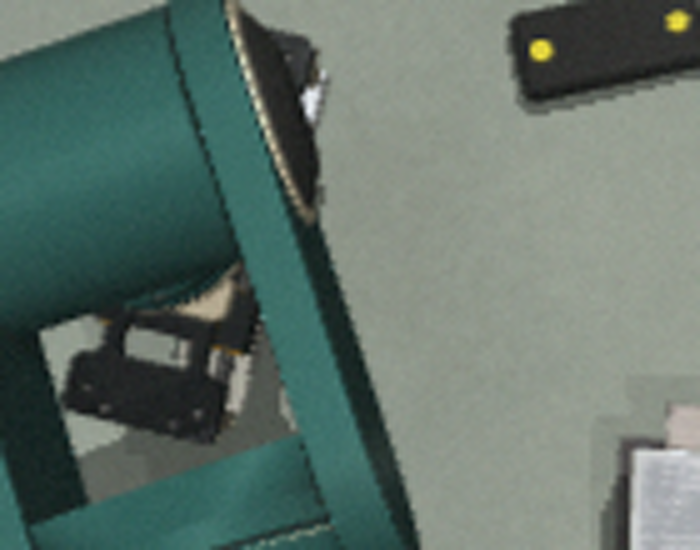

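The chute is lifted and reads about 2.8 N, as expected; the arm hides it in the top view. I'll carry it level to the hopper, ending with the nose above ledge_foot.

Emit:
step_arm:
  series:
    - {"gripper": 0.3,"dx": -8.0,"dy": 1.5,"dz": 0.0,"ax": 0.0,"ay": 0.0,"az": -0.4}
    - {"gripper": 0.3,"dx": -24.0,"dy": 4.6,"dz": 0.0,"ax": 0.0,"ay": 0.0,"az": -1.2}
    - {"gripper": 0.3,"dx": -44.0,"dy": 8.5,"dz": 0.0,"ax": 0.0,"ay": 0.0,"az": -2.1}
    - {"gripper": 0.3,"dx": -66.0,"dy": 12.7,"dz": 0.0,"ax": 0.0,"ay": 0.0,"az": -3.2}
    - {"gripper": 0.3,"dx": -88.0,"dy": 17.0,"dz": 0.0,"ax": 0.0,"ay": 0.0,"az": -4.3}
    - {"gripper": 0.3,"dx": -110.0,"dy": 21.2,"dz": 0.0,"ax": 0.0,"ay": 0.0,"az": -5.3}
    - {"gripper": 0.3,"dx": -132.0,"dy": 25.4,"dz": 0.0,"ax": 0.0,"ay": 0.0,"az": -6.4}
    - {"gripper": 0.3,"dx": -154.0,"dy": 29.7,"dz": 0.0,"ax": 0.0,"ay": 0.0,"az": -7.4}
    - {"gripper": 0.3,"dx": -176.0,"dy": 33.9,"dz": 0.0,"ax": 0.0,"ay": 0.0,"az": -8.5}
    - {"gripper": 0.3,"dx": -198.0,"dy": 38.2,"dz": 0.0,"ax": 0.0,"ay": 0.0,"az": -9.6}
    - {"gripper": 0.3,"dx": -218.0,"dy": 42.0,"dz": 0.0,"ax": 0.0,"ay": 0.0,"az": -10.5}
    - {"gripper": 0.3,"dx": -234.0,"dy": 45.0,"dz": 0.0,"ax": 0.0,"ay": 0.0,"az": -11.3}
    - {"gripper": 0.3,"dx": -243.0,"dy": 46.8,"dz": 0.0,"ax": 0.0,"ay": 0.0,"az": -11.75}
    - {"gripper": 0.3,"dx": -243.0,"dy": 46.8,"dz": 0.0,"ax": 0.0,"ay": 0.0,"az": -11.75}
    - {"gripper": 0.3,"dx": -243.0,"dy": 46.8,"dz": 0.0,"ax": 0.0,"ay": 0.0,"az": -11.75}

```text
clock: 7.75
eef_pos: [0.5563, -0.0308, 0.165]
orientation: [[0.043, 0.999, -0.0], [0.999, -0.043, 0.0], [0.0, -0.0, -1.0]]
ft_force: [-0.0, 0.1, -4.1]
grip_width: 0.468
grasp_force: 60.0
```

```bash
python3 - <<'E'
from h import *
F=[]
for i in range(8):
    s=snapshot("scene"); o=get_obs(); F.append(o["ft_force"])
print(np.mean(F,0),np.std(F,0),o["eef_pos"])
I=cv2.resize(s["image"][110:230,190:340],None,fx=5,fy=5,interpolation=cv2.INTER_CUBIC)
cv2.imwrite("pics/over.png",I[:,:,::-1])
E
```

```text
[-0.07357082 -0.04922468 -3.01851922] [0.59728716 0.45877364 0.66486216] [ 0.55641166 -0.0307788   0.16515526]
```

View pics/over.png

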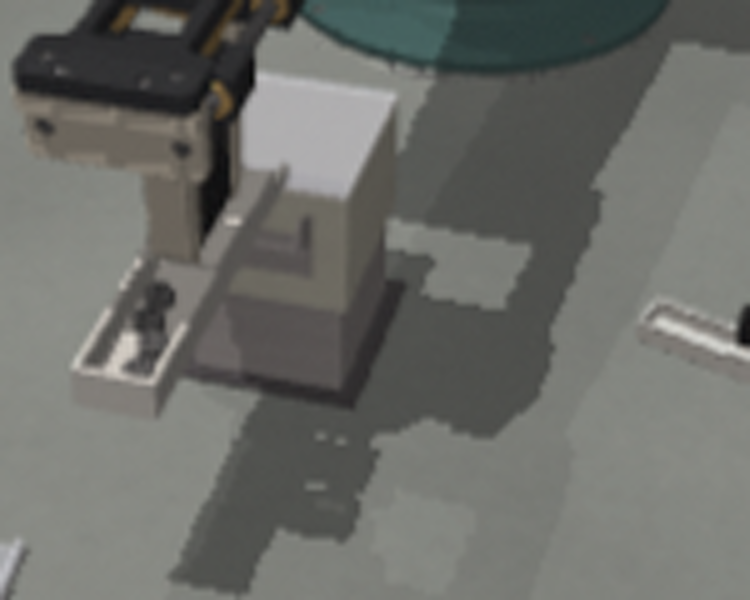

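The chute hangs level over the ledge with the seals in its tail, around crop (150,320), and the nose at about (280,170). I'll check the lateral alignment from the tail corners.

```bash
python3 - <<'E'
from h import *
s=snapshot("scene"); P=cloud(s)
for c in [(73,372),(158,387),(140,257),(286,165)]:
    u,v=np.array(c)/5+[190,110]-.4; print(c,pt(s,u,v,.159).round(4),pt(s,u,v).round(4))
m=(P[...,2]>.125)&(P[...,2]<.165)&(P[...,0]>.60)&(P[...,0]<.68)&(abs(P[...,1])<.1)
q=P[m]; print(len(q),np.percentile(q[:,1],[2,98]),np.percentile(q[:,2],[2,50,98]),q[:,0].max())
# ledge cheek / hood right face edges
for c in [(305,215),(310,272)]:
    u,v=np.array(c)/5+[190,110]-.4; print(c,pt(s,u,v).round(4))
E
```

```text
(73, 372) [ 0.6549 -0.0551  0.159 ] [ 0.6559 -0.0547  0.1599]
(158, 387) [ 0.656  -0.0191  0.159 ] [ 0.6513 -0.0208  0.1548]
(140, 257) [ 0.5743 -0.0525  0.159 ] [ 0.5782 -0.0511  0.1621]
(286, 165) [ 0.4908 -0.0087  0.159 ] [ 0.4473 -0.0203  0.1291]
440 [-0.05554021 -0.01853088] [0.14184435 0.15083655 0.16099416] 0.6586680611521779
(305, 215) [ 0.47   -0.0052  0.1174]
(310, 272) [ 0.4651 -0.0042  0.0799]
```

Emit:
step_arm:
  series:
    - {"gripper": 0.3,"dx": -2.0,"dy": 0.0,"dz": 6.0,"ax": 0.0,"ay": 0.0,"az": 0.0}
    - {"gripper": 0.3,"dx": -2.0,"dy": 0.0,"dz": 14.0,"ax": 0.0,"ay": 0.0,"az": 0.0}
    - {"gripper": 0.3,"dx": -2.0,"dy": 0.0,"dz": 20.0,"ax": 0.0,"ay": 0.0,"az": 0.0}
    - {"gripper": 0.3,"dx": -2.0,"dy": 0.0,"dz": 24.0,"ax": 0.0,"ay": 0.0,"az": 0.0}
    - {"gripper": 0.3,"dx": -2.0,"dy": 0.0,"dz": 25.5,"ax": 0.0,"ay": 0.0,"az": 0.0}
    - {"gripper": 0.3,"dx": -2.0,"dy": 0.0,"dz": 27.0,"ax": 0.0,"ay": 0.0,"az": 0.0}
    - {"gripper": 0.3,"dx": -2.0,"dy": 0.0,"dz": 28.5,"ax": 0.0,"ay": 0.0,"az": 0.0}
    - {"gripper": 0.3,"dx": -2.0,"dy": 0.0,"dz": 30.0,"ax": 0.0,"ay": 0.0,"az": 0.0}
    - {"gripper": 0.3,"dx": -2.0,"dy": 0.0,"dz": 31.5,"ax": 0.0,"ay": 0.0,"az": 0.0}
    - {"gripper": 0.3,"dx": -2.0,"dy": 0.0,"dz": 31.5,"ax": 0.0,"ay": 0.0,"az": 0.0}

```text
clock: 9.2
eef_pos: [0.5564, -0.0331, 0.1338]
orientation: [[0.043, 0.999, 0.0], [0.999, -0.043, -0.0], [-0.0, 0.0, -1.0]]
ft_force: [1.9, 0.7, 0.4]
grip_width: 0.467
grasp_force: 60.0
```

```bash
cat > ft.py <<'E'
from h import *
F=[];T=[]
for i in range(6):
    snapshot("scene"); o=get_obs(); F.append(o["ft_force"]);T.append(o["wrist_torque"])
print(np.mean(F,0).round(2),np.mean(T,0).round(3),np.round(o["eef_pos"],4),o["clock"])
E
python3 ft.py
```

```text
[1.02 0.14 0.39] [-0.027  0.025 -0.005] [ 0.5564 -0.0331  0.1338] 9.5
```

Contact is confirmed: 3.3 N at an underside height of about 0.109 m. I'll press down gently to open the flap.

Emit:
step_arm:
  series:
    - {"gripper": 0.3,"dx": 0.0,"dy": 0.0,"dz": 1.0,"ax": 0.0,"ay": 0.0,"az": 0.0}
    - {"gripper": 0.3,"dx": 0.0,"dy": 0.0,"dz": 2.0,"ax": 0.0,"ay": 0.0,"az": 0.0}
    - {"gripper": 0.3,"dx": 0.0,"dy": 0.0,"dz": 3.0,"ax": 0.0,"ay": 0.0,"az": 0.0}
    - {"gripper": 0.3,"dx": 0.0,"dy": 0.0,"dz": 4.0,"ax": 0.0,"ay": 0.0,"az": 0.0}
    - {"gripper": 0.3,"dx": 0.0,"dy": 0.0,"dz": 5.0,"ax": 0.0,"ay": 0.0,"az": 0.0}
    - {"gripper": 0.3,"dx": 0.0,"dy": 0.0,"dz": 6.0,"ax": 0.0,"ay": 0.0,"az": 0.0}
    - {"gripper": 0.3,"dx": 0.0,"dy": 0.0,"dz": 7.0,"ax": 0.0,"ay": 0.0,"az": 0.0}
    - {"gripper": 0.3,"dx": 0.0,"dy": 0.0,"dz": 8.0,"ax": 0.0,"ay": 0.0,"az": 0.0}
    - {"gripper": 0.3,"dx": 0.0,"dy": 0.0,"dz": 9.0,"ax": 0.0,"ay": 0.0,"az": 0.0}
    - {"gripper": 0.3,"dx": 0.0,"dy": 0.0,"dz": 9.0,"ax": 0.0,"ay": 0.0,"az": 0.0}

```text
clock: 10.5
eef_pos: [0.5564, -0.033, 0.1246]
orientation: [[0.043, 0.999, 0.0], [0.999, -0.043, 0.0], [0.0, 0.0, -1.0]]
ft_force: [2.9, -0.9, 2.5]
grip_width: 0.469
grasp_force: 60.0
```

```bash
python3 ft.py; python3 - <<'E'
from h import *
# rows: tilt about nose; nose falls n(th) below present
r=lambda a:np.radians(a)
for th in (2,4,6,8,10,13,16,19,22,25,28,31,34):
    n=13*np.tan(r(min(th,25)))
    c,s=np.cos(r(th)),np.sin(r(th))
    print(th, "dy",round(80*c-25*s-80,1),"dz",round(-(80*s+25*c-25)+n,1))
E
```

```text
[ 2.89 -0.05  2.37] [-0.041 -0.198  0.012] [ 0.5563 -0.0331  0.1247] 10.8
2 dy -0.9 dz -2.3
4 dy -1.9 dz -4.6
6 dy -3.1 dz -6.9
8 dy -4.3 dz -9.1
10 dy -5.6 dz -11.2
13 dy -7.7 dz -14.4
16 dy -10.0 dz -17.4
19 dy -12.5 dz -20.2
22 dy -15.2 dz -22.9
25 dy -18.1 dz -25.4
28 dy -21.1 dz -28.6
31 dy -24.3 dz -31.6
34 dy -27.7 dz -34.4
```

Emit:
step_arm:
  series:
    - {"gripper": 0.3,"dx": 0.0,"dy": -0.9,"dz": -2.2,"ax": -2.0,"ay": 0.0,"az": 0.0}
    - {"gripper": 0.3,"dx": 0.0,"dy": -1.9,"dz": -4.3,"ax": -4.0,"ay": 0.0,"az": 0.0}
    - {"gripper": 0.3,"dx": 0.0,"dy": -3.1,"dz": -6.4,"ax": -6.0,"ay": 0.0,"az": 0.0}
    - {"gripper": 0.3,"dx": 0.0,"dy": -4.3,"dz": -8.3,"ax": -8.0,"ay": 0.0,"az": 0.0}
    - {"gripper": 0.3,"dx": 0.0,"dy": -4.3,"dz": -8.3,"ax": -8.0,"ay": 0.0,"az": 0.0}

```text
clock: 11.3
eef_pos: [0.5515, -0.0329, 0.1336]
orientation: [[0.043, 0.989, 0.142], [0.999, -0.043, -0.006], [-0.0, 0.142, -0.99]]
ft_force: [0.8, -0.8, 2.6]
grip_width: 0.469
grasp_force: 60.0
```

```bash
python3 ft.py
```

```text
[-1.15  0.21  3.06] [-0.012  0.612 -0.004] [ 0.5519 -0.0329  0.1326] 11.6
```

```bash
cat > rows.py <<'E'
import numpy as np,sys
t0=float(sys.argv[1]); e=float(sys.argv[2])
def p(th,ex=0):
    a=np.radians(th);c,s=np.cos(a),np.sin(a)
    return np.array([80*c-25*s,80*s+25*c-13*np.tan(np.radians(min(th,25)))-ex])
a=np.radians(t0); Y=np.array([np.cos(a),np.sin(a)]);Z=np.array([np.sin(a),-np.cos(a)])
for th in map(float,sys.argv[3:]):
    d=p(th,e)-p(t0); print(th,"ax",t0-th,"dy",round(d@Y,1),"dz",round(d@Z,1))
E
python3 rows.py 8 0.3 10 12 14 16 18 20 22 25
```

```text
10.0 ax -2.0 dy -1.0 dz -2.0
12.0 ax -4.0 dy -2.1 dz -4.3
14.0 ax -6.0 dy -3.3 dz -6.5
16.0 ax -8.0 dy -4.6 dz -8.7
18.0 ax -10.0 dy -5.9 dz -10.8
20.0 ax -12.0 dy -7.4 dz -12.9
22.0 ax -14.0 dy -8.9 dz -14.9
25.0 ax -17.0 dy -11.4 dz -17.8
```

Emit:
step_arm:
  series:
    - {"gripper": 0.3,"dx": 0.0,"dy": -1.0,"dz": -2.0,"ax": -2.0,"ay": 0.0,"az": 0.0}
    - {"gripper": 0.3,"dx": 0.0,"dy": -2.1,"dz": -4.3,"ax": -4.0,"ay": 0.0,"az": 0.0}
    - {"gripper": 0.3,"dx": 0.0,"dy": -3.3,"dz": -6.5,"ax": -6.0,"ay": 0.0,"az": 0.0}
    - {"gripper": 0.3,"dx": 0.0,"dy": -4.6,"dz": -8.7,"ax": -8.0,"ay": 0.0,"az": 0.0}
    - {"gripper": 0.3,"dx": 0.0,"dy": -5.9,"dz": -10.8,"ax": -10.0,"ay": 0.0,"az": 0.0}
    - {"gripper": 0.3,"dx": 0.0,"dy": -5.9,"dz": -10.8,"ax": -10.0,"ay": 0.0,"az": 0.0}

```text
clock: 12.2
eef_pos: [0.5442, -0.0326, 0.1434]
orientation: [[0.043, 0.949, 0.312], [0.999, -0.041, -0.014], [-0.0, 0.312, -0.95]]
ft_force: [0.9, -0.5, 3.8]
grip_width: 0.47
grasp_force: 60.0
```

```bash
python3 ft.py; python3 rows.py 18 0.5 20 22 24 26 28 30 32
```

```text
[-1.84  0.28  3.4 ] [ 0.008  0.66  -0.02 ] [ 0.5446 -0.0325  0.1425] 12.5
20.0 ax -2.0 dy -1.2 dz -1.8
22.0 ax -4.0 dy -2.4 dz -4.1
24.0 ax -6.0 dy -3.7 dz -6.3
26.0 ax -8.0 dy -5.0 dz -8.7
28.0 ax -10.0 dy -6.3 dz -11.3
30.0 ax -12.0 dy -7.7 dz -13.9
32.0 ax -14.0 dy -9.1 dz -16.4
```

Emit:
step_arm:
  series:
    - {"gripper": 0.3,"dx": 0.0,"dy": -1.2,"dz": -1.8,"ax": -2.0,"ay": 0.0,"az": 0.0}
    - {"gripper": 0.3,"dx": 0.0,"dy": -2.4,"dz": -4.1,"ax": -4.0,"ay": 0.0,"az": 0.0}
    - {"gripper": 0.3,"dx": 0.0,"dy": -3.7,"dz": -6.3,"ax": -6.0,"ay": 0.0,"az": 0.0}
    - {"gripper": 0.3,"dx": 0.0,"dy": -5.0,"dz": -8.7,"ax": -8.0,"ay": 0.0,"az": 0.0}
    - {"gripper": 0.3,"dx": 0.0,"dy": -6.3,"dz": -11.3,"ax": -10.0,"ay": 0.0,"az": 0.0}
    - {"gripper": 0.3,"dx": 0.0,"dy": -7.7,"dz": -13.9,"ax": -12.0,"ay": 0.0,"az": 0.0}
    - {"gripper": 0.3,"dx": 0.0,"dy": -7.7,"dz": -13.9,"ax": -12.0,"ay": 0.0,"az": 0.0}
    - {"gripper": 0.3,"dx": 0.0,"dy": -7.7,"dz": -13.9,"ax": -12.0,"ay": 0.0,"az": 0.0}

```text
clock: 13.3
eef_pos: [0.5329, -0.0321, 0.154]
orientation: [[0.043, 0.865, 0.5], [0.999, -0.037, -0.022], [0.0, 0.5, -0.866]]
ft_force: [-2.6, 0.2, 3.6]
grip_width: 0.469
grasp_force: 60.0
```

```bash
python3 ft.py; python3 - <<'E'
from h import *
a=snapshot("scene")["image"][110:230,190:340]
I=cv2.resize(a,None,fx=5,fy=5,interpolation=cv2.INTER_CUBIC)
cv2.imwrite("pics/pour.png",I[:,:,::-1])
E
```

```text
[-3.06 -0.17  3.91] [-0.042  0.951 -0.028] [ 0.533  -0.0321  0.1534] 13.6
```

View pics/pour.png

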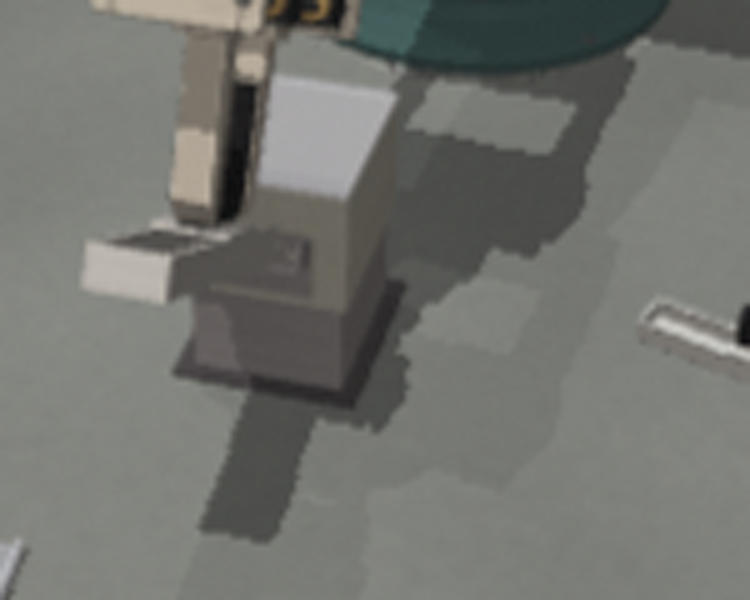

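The chute is tipped to 30° with its nose on the ledge at about (290,250), but the channel's inside is hidden. I'll tip a few degrees more and wait, so that the last seals slide out.

```bash
python3 rows.py 30 0 32 34 36
```

```text
32.0 ax -2.0 dy -0.9 dz -2.8
34.0 ax -4.0 dy -1.9 dz -5.5
36.0 ax -6.0 dy -3.1 dz -8.2
```

Emit:
step_arm:
  series:
    - {"gripper": 0.3,"dx": 0.0,"dy": -0.9,"dz": -2.8,"ax": -2.0,"ay": 0.0,"az": 0.0}
    - {"gripper": 0.3,"dx": 0.0,"dy": -1.9,"dz": -5.5,"ax": -4.0,"ay": 0.0,"az": 0.0}
    - {"gripper": 0.3,"dx": 0.0,"dy": -3.1,"dz": -8.2,"ax": -6.0,"ay": 0.0,"az": 0.0}
    - {"gripper": 0.3,"dx": 0.0,"dy": -3.1,"dz": -8.2,"ax": -6.0,"ay": 0.0,"az": 0.0}
    - {"gripper": 0.3,"dx": 0.0,"dy": -3.1,"dz": -8.2,"ax": -6.0,"ay": 0.0,"az": 0.0}
    - {"gripper": 0.3,"dx": 0.0,"dy": -3.1,"dz": -8.2,"ax": -6.0,"ay": 0.0,"az": 0.0}
    - {"gripper": 0.3,"dx": 0.0,"dy": -3.1,"dz": -8.2,"ax": -6.0,"ay": 0.0,"az": 0.0}
    - {"gripper": 0.3,"dx": 0.0,"dy": -3.1,"dz": -8.2,"ax": -6.0,"ay": 0.0,"az": 0.0}

```text
clock: 14.45
eef_pos: [0.5263, -0.0318, 0.159]
orientation: [[0.043, 0.809, 0.587], [0.999, -0.035, -0.025], [0.0, 0.587, -0.809]]
ft_force: [-4.1, -0.1, 3.7]
grip_width: 0.469
grasp_force: 60.0
```

```bash
python3 ft.py; python3 - <<'E'
from h import *
for n in ("top","scene"):
    s=snapshot(n)
    print(n,[(np.round(r["position"]),round(r["confidence"],2),pt(s,*r["position"]).round(3)) for r in look_for(s,"seal1")])
s=snapshot("top"); I=cv2.resize(s["image"][170:270,220:340],None,fx=6,fy=6,interpolation=cv2.INTER_CUBIC)
cv2.imwrite("pics/topp.png",I[:,:,::-1])
E
```

```text
[-4.07  0.18  3.98] [-0.032  0.991 -0.005] [ 0.5263 -0.0318  0.1592] 14.75
top []
scene []
```

View pics/topp.png

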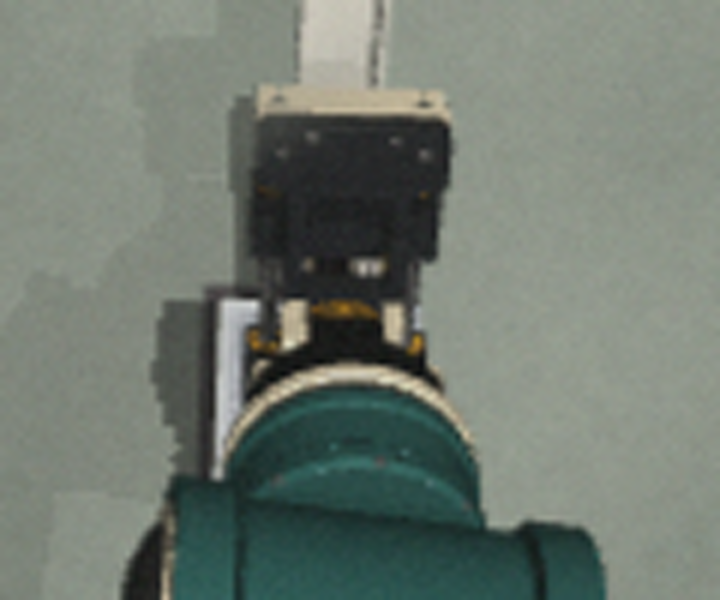

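The visible tail of the channel is empty, at crop (340,40). I'll shake gently sideways and press slightly more to free anything held at the nose.

Emit:
step_arm:
  series:
    - {"gripper": 0.3,"dx": 1.5,"dy": 0.0,"dz": 0.4,"ax": 0.0,"ay": 0.0,"az": 0.0}
    - {"gripper": 0.3,"dx": -1.5,"dy": 0.0,"dz": 0.8,"ax": 0.0,"ay": 0.0,"az": 0.0}
    - {"gripper": 0.3,"dx": 1.5,"dy": 0.0,"dz": 0.8,"ax": 0.0,"ay": 0.0,"az": 0.0}
    - {"gripper": 0.3,"dx": -1.5,"dy": 0.0,"dz": 0.8,"ax": 0.0,"ay": 0.0,"az": 0.0}
    - {"gripper": 0.3,"dx": 1.5,"dy": 0.0,"dz": 0.8,"ax": 0.0,"ay": 0.0,"az": 0.0}
    - {"gripper": 0.3,"dx": 0.0,"dy": 0.0,"dz": 0.8,"ax": 0.0,"ay": 0.0,"az": 0.0}
    - {"gripper": 0.3,"dx": 0.0,"dy": 0.0,"dz": 0.8,"ax": 0.0,"ay": 0.0,"az": 0.0}

```text
clock: 15.7
eef_pos: [0.5268, -0.0315, 0.1586]
orientation: [[0.043, 0.808, 0.587], [0.999, -0.035, -0.025], [0.001, 0.588, -0.809]]
ft_force: [-2.5, 3.3, 4.2]
grip_width: 0.473
grasp_force: 60.0
```

```bash
python3 ft.py; python3 rows.py 36 0 33 30 27 24 21 18 15 12 9 6 3 0
```

```text
[-2.18  4.11  3.88] [0.762 0.598 0.208] [ 0.5268 -0.0316  0.1586] 16.0
33.0 ax 3.0 dy 1.2 dz 4.2
30.0 ax 6.0 dy 2.2 dz 8.5
27.0 ax 9.0 dy 2.9 dz 12.8
24.0 ax 12.0 dy 3.6 dz 17.0
21.0 ax 15.0 dy 4.4 dz 20.7
18.0 ax 18.0 dy 4.9 dz 24.5
15.0 ax 21.0 dy 5.2 dz 28.2
12.0 ax 24.0 dy 5.2 dz 32.0
9.0 ax 27.0 dy 5.0 dz 35.8
6.0 ax 30.0 dy 4.5 dz 39.6
3.0 ax 33.0 dy 3.9 dz 43.3
0.0 ax 36.0 dy 3.0 dz 46.9
```

Emit:
step_arm:
  series:
    - {"gripper": 0.3,"dx": 0.0,"dy": 1.2,"dz": 3.2,"ax": 3.0,"ay": 0.0,"az": 0.0}
    - {"gripper": 0.3,"dx": 0.0,"dy": 2.0,"dz": 7.0,"ax": 6.0,"ay": 0.0,"az": 0.0}
    - {"gripper": 0.3,"dx": 0.0,"dy": 2.7,"dz": 11.0,"ax": 9.0,"ay": 0.0,"az": 0.0}
    - {"gripper": 0.3,"dx": 0.0,"dy": 3.4,"dz": 15.0,"ax": 12.0,"ay": 0.0,"az": 0.0}
    - {"gripper": 0.3,"dx": 0.0,"dy": 4.2,"dz": 18.7,"ax": 15.0,"ay": 0.0,"az": 0.0}
    - {"gripper": 0.3,"dx": 0.0,"dy": 4.7,"dz": 22.5,"ax": 18.0,"ay": 0.0,"az": 0.0}
    - {"gripper": 0.3,"dx": 0.0,"dy": 5.0,"dz": 26.0,"ax": 21.0,"ay": 0.0,"az": 0.0}
    - {"gripper": 0.3,"dx": 0.0,"dy": 5.0,"dz": 30.0,"ax": 24.0,"ay": 0.0,"az": 0.0}
    - {"gripper": 0.3,"dx": 0.0,"dy": 5.0,"dz": 33.5,"ax": 27.0,"ay": 0.0,"az": 0.0}
    - {"gripper": 0.3,"dx": 0.0,"dy": 4.5,"dz": 37.5,"ax": 30.0,"ay": 0.0,"az": 0.0}
    - {"gripper": 0.3,"dx": 0.0,"dy": 3.9,"dz": 41.0,"ax": 33.0,"ay": 0.0,"az": 0.0}
    - {"gripper": 0.3,"dx": 0.0,"dy": 3.0,"dz": 44.5,"ax": 36.0,"ay": 0.0,"az": 0.0}
    - {"gripper": 0.3,"dx": 0.0,"dy": 3.0,"dz": 44.5,"ax": 36.0,"ay": 0.0,"az": 0.0}

```text
clock: 17.3
eef_pos: [0.5555, -0.0333, 0.1233]
orientation: [[0.043, 0.999, -0.003], [0.999, -0.043, -0.0], [-0.0, -0.003, -1.0]]
ft_force: [-3.0, 0.3, 2.8]
grip_width: 0.474
grasp_force: 60.0
```

```bash
python3 ft.py
```

```text
[-1.35 -0.82  3.78] [-0.183  0.56   0.026] [ 0.5552 -0.0332  0.1247] 17.6
```

Emit:
step_arm:
  series:
    - {"gripper": 0.3,"dx": 0.0,"dy": 0.0,"dz": -3.0,"ax": 0.0,"ay": 0.0,"az": 0.0}
    - {"gripper": 0.3,"dx": 0.0,"dy": 0.0,"dz": -8.0,"ax": 0.0,"ay": 0.0,"az": 0.0}
    - {"gripper": 0.3,"dx": 0.0,"dy": 0.0,"dz": -16.0,"ax": 0.0,"ay": 0.0,"az": 0.0}
    - {"gripper": 0.3,"dx": 0.0,"dy": 0.0,"dz": -28.0,"ax": 0.0,"ay": 0.0,"az": 0.0}
    - {"gripper": 0.3,"dx": 0.0,"dy": 0.0,"dz": -40.0,"ax": 0.0,"ay": 0.0,"az": 0.0}
    - {"gripper": 0.3,"dx": 0.0,"dy": 0.0,"dz": -50.0,"ax": 0.0,"ay": 0.0,"az": 0.0}
    - {"gripper": 0.3,"dx": 15.0,"dy": 0.0,"dz": -55.0,"ax": 0.0,"ay": 0.0,"az": 0.0}
    - {"gripper": 0.3,"dx": 40.0,"dy": 0.0,"dz": -55.0,"ax": 0.0,"ay": 0.0,"az": 0.0}
    - {"gripper": 0.3,"dx": 70.0,"dy": 0.0,"dz": -55.0,"ax": 0.0,"ay": 0.0,"az": 0.0}
    - {"gripper": 0.3,"dx": 100.0,"dy": 0.0,"dz": -55.0,"ax": 0.0,"ay": 0.0,"az": 0.0}
    - {"gripper": 0.3,"dx": 120.0,"dy": 0.0,"dz": -55.0,"ax": 0.0,"ay": 0.0,"az": 0.0}
    - {"gripper": 0.3,"dx": 130.0,"dy": 0.0,"dz": -55.0,"ax": 0.0,"ay": 0.0,"az": 0.0}
    - {"gripper": 0.3,"dx": 130.0,"dy": 0.0,"dz": -55.0,"ax": 0.0,"ay": 0.0,"az": 0.0}

```text
clock: 18.9
eef_pos: [0.5608, 0.0981, 0.1793]
orientation: [[0.041, 0.999, -0.0], [0.999, -0.041, 0.0], [0.0, -0.0, -1.0]]
ft_force: [0.4, -1.4, -2.6]
grip_width: 0.471
grasp_force: 60.0
```

```bash
python3 ft.py; python3 ft.py; python3 ft.py; python3 - <<'E'
from h import *
a=snapshot("scene")["image"][80:240,200:400]
I=cv2.resize(a,None,fx=3.75,fy=3.75,interpolation=cv2.INTER_CUBIC)
cv2.imwrite("pics/after.png",I[:,:,::-1])
E
```

```text
[ 0.26 -0.58 -2.44] [-0.027 -0.054 -0.01 ] [0.5609 0.0961 0.1794] 19.2
[ 0.13 -0.14 -2.58] [-0.003 -0.045  0.004] [0.5609 0.0967 0.1793] 19.5
[ 0.29 -0.22 -2.47] [-0.007 -0.056  0.008] [0.5609 0.0969 0.1793] 19.8
```

View pics/after.png

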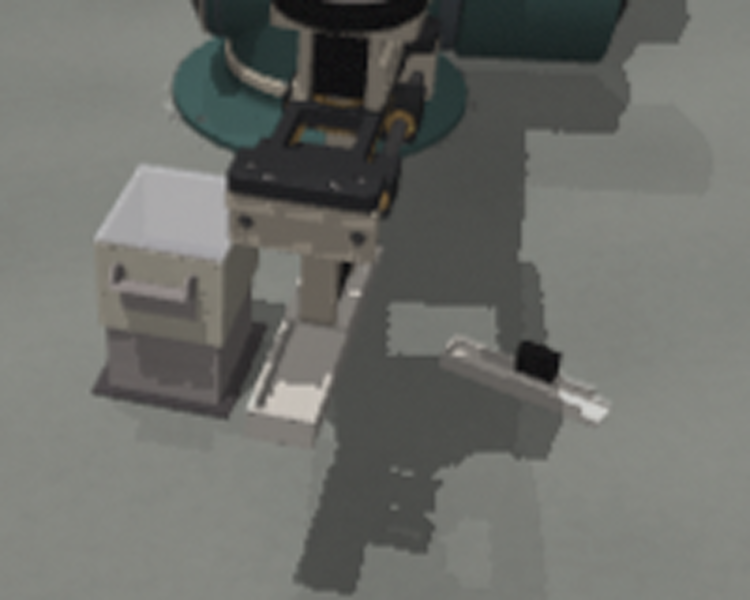

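The ledge at (155,285) and the visible channel are empty, no seals lie on the desk, and the carried weight has dropped by 0.5 N (four seals weigh 0.47 N). I'll set the chute down at about (0.56, 0.13).

Emit:
step_arm:
  series:
    - {"gripper": 0.3,"dx": 15.0,"dy": 0.0,"dz": 20.0,"ax": 0.0,"ay": 0.0,"az": 0.0}
    - {"gripper": 0.3,"dx": 30.0,"dy": 0.0,"dz": 50.0,"ax": 0.0,"ay": 0.0,"az": 0.0}
    - {"gripper": 0.3,"dx": 33.0,"dy": 0.0,"dz": 85.0,"ax": 0.0,"ay": 0.0,"az": 0.0}
    - {"gripper": 0.3,"dx": 33.0,"dy": 0.0,"dz": 115.0,"ax": 0.0,"ay": 0.0,"az": 0.0}
    - {"gripper": 0.3,"dx": 33.0,"dy": 0.0,"dz": 135.0,"ax": 0.0,"ay": 0.0,"az": 0.0}
    - {"gripper": 0.3,"dx": 33.0,"dy": 0.0,"dz": 144.0,"ax": 0.0,"ay": 0.0,"az": 0.0}
    - {"gripper": 0.3,"dx": 33.0,"dy": 0.0,"dz": 148.0,"ax": 0.0,"ay": 0.0,"az": 0.0}
    - {"gripper": 0.3,"dx": 33.0,"dy": 0.0,"dz": 151.0,"ax": 0.0,"ay": 0.0,"az": 0.0}
    - {"gripper": 0.3,"dx": 33.0,"dy": 0.0,"dz": 152.5,"ax": 0.0,"ay": 0.0,"az": 0.0}
    - {"gripper": 0.3,"dx": 33.0,"dy": 0.0,"dz": 152.5,"ax": 0.0,"ay": 0.0,"az": 0.0}
    - {"gripper": 0.3,"dx": 33.0,"dy": 0.0,"dz": 152.5,"ax": 0.0,"ay": 0.0,"az": 0.0}

```text
clock: 20.95
eef_pos: [0.5626, 0.1299, 0.0275]
orientation: [[0.043, 0.999, 0.001], [0.999, -0.043, 0.0], [0.0, 0.001, -1.0]]
ft_force: [-0.2, -0.3, -3.3]
grip_width: 0.475
grasp_force: 60.0
```

```bash
python3 ft.py
```

```text
[-0.42 -0.27 -2.73] [-0.043 -0.042 -0.007] [0.5624 0.1298 0.0269] 21.25
```

Emit:
step_arm:
  series:
    - {"gripper": 0.3,"dx": 0.0,"dy": 0.0,"dz": 0.7,"ax": 0.0,"ay": 0.0,"az": 0.0}
    - {"gripper": 0.3,"dx": 0.0,"dy": 0.0,"dz": 1.3,"ax": 0.0,"ay": 0.0,"az": 0.0}
    - {"gripper": 0.3,"dx": 0.0,"dy": 0.0,"dz": 1.3,"ax": 0.0,"ay": 0.0,"az": 0.0}
    - {"gripper": 1.0,"dx": 0.0,"dy": 0.0,"dz": 1.3,"ax": 0.0,"ay": 0.0,"az": 0.0}
    - {"gripper": 1.0,"dx": 0.0,"dy": 0.0,"dz": 1.3,"ax": 0.0,"ay": 0.0,"az": 0.0}
    - {"gripper": 1.0,"dx": 0.0,"dy": 0.0,"dz": 1.3,"ax": 0.0,"ay": 0.0,"az": 0.0}
    - {"gripper": 1.0,"dx": 0.0,"dy": 0.0,"dz": 1.3,"ax": 0.0,"ay": 0.0,"az": 0.0}
    - {"gripper": 1.0,"dx": 0.0,"dy": 0.0,"dz": 1.3,"ax": 0.0,"ay": 0.0,"az": 0.0}
    - {"gripper": 1.0,"dx": 0.0,"dy": 0.0,"dz": -5.0,"ax": 0.0,"ay": 0.0,"az": 0.0}
    - {"gripper": 1.0,"dx": 0.0,"dy": 0.0,"dz": -25.0,"ax": 0.0,"ay": 0.0,"az": 0.0}
    - {"gripper": 1.0,"dx": 0.0,"dy": 0.0,"dz": -60.0,"ax": 0.0,"ay": 0.0,"az": 0.0}
    - {"gripper": 1.0,"dx": 0.0,"dy": 0.0,"dz": -100.0,"ax": 0.0,"ay": 0.0,"az": 0.0}
    - {"gripper": 1.0,"dx": 0.0,"dy": 0.0,"dz": -150.0,"ax": 0.0,"ay": 0.0,"az": 0.0}
    - {"gripper": 1.0,"dx": 0.0,"dy": 0.0,"dz": -150.0,"ax": 0.0,"ay": 0.0,"az": 0.0}
    - {"gripper": 1.0,"dx": 0.0,"dy": 0.0,"dz": -150.0,"ax": 0.0,"ay": 0.0,"az": 0.0}

```text
clock: 22.75
eef_pos: [0.5628, 0.1299, 0.1785]
orientation: [[0.043, 0.999, 0.003], [0.999, -0.043, 0.0], [0.001, 0.003, -1.0]]
ft_force: [0.4, 0.1, -0.7]
grip_width: 0.997
grasp_force: 0.0
```

```bash
python3 ft.py; python3 - <<'E'
from h import *
s=snapshot("scene"); P=cloud(s)
for t in ("chute","seal1"): print(t,[(np.round(r["position"]),round(r["confidence"],2),pt(s,*r["position"]).round(3)) for r in look_for(s,t)])
m=(P[...,0]>.60)&(P[...,0]<.68)&(P[...,1]>.10)&(P[...,1]<.16)&(P[...,2]>.009)
q=P[m];print(len(q),np.percentile(q[:,2],[5,50,95]),np.percentile(q[:,1],[2,98]))
# dark (seal-like) pixels inside the channel floor region, chute tail half
f=(P[...,0]>.46)&(P[...,0]<.65)&(abs(P[...,1]-.128)<.012)&(P[...,2]<.015)&(P[...,2]>-.005)
print(f.sum(),np.percentile(s["image"][f].mean(1),[2,25,50,90]))
E
```

```text
[-0.03 -0.26 -0.3 ] [-0.034 -0.06  -0.   ] [0.562  0.1298 0.1758] 23.05
chute [(array([295., 230.]), 0.98, array([0.59 , 0.128, 0.005])), (array([429., 248.]), 0.8, array([0.577, 0.424, 0.004])), (array([341., 177.]), 0.72, array([0.4  , 0.218, 0.028]))]
seal1 []
3932 [0.19387767 0.40772104 0.49495059] [0.10205994 0.15804037]
312 [ 76.         122.91666667 192.33333333 202.33333333]
```

```bash
python3 -c "
from cell import ticket
print(ticket.close_job())"
```

```text
the job is handed in; nothing more can be done
None
```

I poured the chute through the flap, set it down empty on the cabinet top, released it and handed the job in. I couldn't see into the hopper, but the carried weight fell by about the weight of four seals and none showed in the chute or on the ledge; the verdict wasn't reported back.

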